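# Put the chasing chisels back in their caddy

## Robot

A 7-joint arm with a two-finger parallel gripper is mounted at the origin on the work surface. World frame = base frame: x ahead of the robot, y to its left, z up, the work surface at z = 0. Lengths are in m, angles in rad, forces in N, time in s.
With the tool pointing down it reaches from about 0.4 to 0.875 m from the base axis. Payload 19.3 kg.
Tool frame: the origin (TCP) lies where the fingers leave the gripper's body, on its centre line; the fingertips stand 73 mm ahead of it and the grasp point (between the pads) lies 54 mm ahead of it (bot.hold_point_z is the z of the grasp point in the tool frame, in m); z points along the fingers, y is the line along which they close (so a half turn about z gives the same grasp; the last joint's range is limited). The gripper opens to 85 mm and grips with 20 to 120 N. Pads are 22 mm wide; open, the fingers measure 114 mm over their backs; the gripper's body (76 mm by 85 mm) begins 54 mm behind the grasp point. The pads swing forward as they close: fully open they stand 13 mm farther back than shut.
Start: joints at [1.213, 0.521, -0.036, 1.599, 0.021, 1.021, -0.113], TCP at [0.177, -0.599, 0.304] pointing down, gripper open.
Joint ranges: [-2.91, 2.91], [-0.3, 2.13], [-1.5, 1.42], [0.17, 2.43], [-1.26, 4.41], [0.16, 1.93], [-2.52, 2.52]. Speed limits (rad/s): [1.89, 1.89, 2.39, 2.39, 3.01, 3.01, 3.01].

## Interface

Orientations are given as a unit quaternion [x, y, z, w].
In Python, from rig import bot, cams gives the robot as it stands. The module is installed in compiled form; this text tells all that it offers.
- The arm moves only by the tool arm_command, never from a script. Its argument "rows" is a list of rows, each a list of 7 numbers: the shift along the world's x, y, z in units of 30 mm (1.0 is 30 mm), then the turn, a rotation vector about the world's x, y, z in units of 6 degrees (1.0 is 6 degrees), then the closure, from 0 (fully open) to 1 (shut). A call has 1 to 20 rows; each row is the pose to reach, as a shift and turn from the pose commanded when the call began; what a row does not reach only later rows make up. A row lasts 1/10 s, in which the tool goes at most 50 mm and 8.59 degrees, less where a joint would pass 70% of its speed; a pose out of reach is approached as far as the arm can. A call with a gripper value outside its range is refused whole. The fingers move at their own pace and stop on an object; "newtons" is the grip in N (left out, the last holds). Time passes only in rows, so rows that repeat a pose let the fingers close. It gives the time, the measured TCP pose, the force, the opening and the grip force at its end, in the units of the state.
- bot.get_state(): the state, without advancing time (a new reading comes with each control period).
- cams.grab_frame(name): name is "scene" or "top" or "wrist"; returns (picture, depth): 420x560x3 uint8, blue, green, red; 420x560 float32, m along the optical axis (not along the pixel's ray), 0 where there is no reading.
- cams.camera_params(name): a dict with "camera_matrix" (3x3 intrinsics, pixels), "pose" (4x4, takes a point from camera to world coordinates). Camera axes: x right, y down, z forward; pixel columns grow to the right and rows downward; lengths in m; the calibration is good to about 2 mm. A picture is of the moment at which its call begins: read the wrist's pose just before it. camera_params takes no time and is no camera call; for the wrist camera it gives the pose at the moment of the call.
- bot.job_done(): hands the job in; it is judged then, once.
The state is a dict: "time": time; "joints": joint angles; "joint_velocities": joint speeds; "tau": joint torques, N m; "tool_pos": TCP position; "eef_rot": TCP orientation; "ft_force": force on the tool from outside, world axes, zero at the start; "moment": the same for the moment, N m; "gripper_width": opening from 0.0 (shut) to 1.0 (fully open); "grip_force": force on a finger pad.
Only numpy, scipy, OpenCV 4.12 (cv2) and the standard library are available. Lean on these libraries where they do the work, as an engineer would, in place of code of your own. Each camera call takes 0.05 s, during which the arm holds its last target. There are 200 camera calls.

## Task

Clear the three square-shanked flat chisels off the brass panel into the wooden caddy: lay each one flat, lengthwise along the middle of its own bay, the longest chisel in the longest bay, the middle one in the middle-sized bay and the shortest in the shortest bay (either way round will do). Leave the two round, ball-ended punches and the flat carpenter's pencil lying where they are.

Things in the scene. Friction and masses are not known exactly. Their poses are not given: they have to be found in the camera images.
- chisel_long: the longest flat chisel, plain steel, lying flat on the brass panel (its flat top 8 mm above the bench): 150 mm long along x, shank 14 x 14 mm square from x = -75 to +53 mm, then a 22 mm flared blade, up to 28 mm wide. Origin: centre of the underside, midway along the 150 mm (grip across y here); z up. Starts within 20 degrees of pointing straight ahead; about 217 g
- chisel_mid: the middle flat chisel, plain steel, lying flat on the brass panel (its flat top 8 mm above the bench): 115 mm long along x, shank 14 x 14 mm square from x = -57.5 to +35.5 mm, then a 22 mm flared blade, up to 28 mm wide. Origin: centre of the underside, midway along the 115 mm (grip across y here); z up. Starts within 26 degrees of pointing straight ahead; about 166 g
- chisel_short: the shortest flat chisel, plain steel, lying flat on the brass panel (its flat top 8 mm above the bench): 80 mm long along x, shank 14 x 14 mm square from x = -40 to +18 mm, then a 22 mm flared blade, up to 28 mm wide. Origin: centre of the underside, midway along the 80 mm (grip across y here); z up. Starts within 49 degrees of pointing straight ahead; about 116 g
- bay_long: the longest of three open plywood bays side by side (83 mm apart, same yaw) on a low wooden caddy fixed to the bench; for the 150 mm chisel. Inside 176 mm along x, 70 mm along y; walls 5 mm thick, 9 mm above the inner floor. Origin: centre of the underside; z up; the inner floor is 5 mm above it (13 mm above the bench). Nothing on the caddy stands higher than the rims
- bay_mid: the middle-sized of three open plywood bays side by side (83 mm apart, same yaw) on a low wooden caddy fixed to the bench; for the 115 mm chisel. Inside 141 mm along x, 70 mm along y; walls 5 mm thick, 9 mm above the inner floor. Origin: centre of the underside; z up; the inner floor is 5 mm above it (13 mm above the bench). Nothing on the caddy stands higher than the rims
- bay_short: the shortest of three open plywood bays side by side (83 mm apart, same yaw) on a low wooden caddy fixed to the bench; for the 80 mm chisel. Inside 106 mm along x, 70 mm along y; walls 5 mm thick, 9 mm above the inner floor. Origin: centre of the underside; z up; the inner floor is 5 mm above it (13 mm above the bench). Nothing on the caddy stands higher than the rims
- punch_long: look-alike to leave alone: steel ball punch lying on the panel, 130 mm long along x; thin round shaft of 11 mm diameter, 18 mm square striking head at the -x end, 18 mm ball at the +x end. Origin: underside, midway along its length
- punch_short: look-alike to leave alone: the same kind of ball punch, 95 mm long along x; 11 mm round shaft, 18 mm square head at -x, 18 mm ball at +x. Origin: underside, midway along its length
- pencil: look-alike to leave alone: flat wooden carpenter's pencil, about 149 mm long along x, 14 mm wide, 7 mm thick, dark point at +x. Origin: underside, about midway along its length. The six tools lie in two rows, centres 80 mm or more apart; a 10 mm high brass rosette lies among them

How it is judged:
By the outcome, as a careful person would: the job done as asked, in the order asked, and still so for the second after the job is handed in, with the robot touching nothing.
It also fails if it takes over 93 s, if anything falls off the work surface, if the arm or the gripper's body presses on something with over 40 N, if the wrist force passes 120 N, or if a joint passes its speed limit or range.

## Working session

There is one attempt and no reset: what is moved stays moved. The work goes in short steps, Python scripts to look and compute and a tool call to move; the robot and the scene stay as the last step left them, time stands still between calls to the robot, and variables do not carry over. Pictures are saved under pics/ and viewed, at most 14 in all, crops included, and the job is handed in when it is done.

Besides the shell and the picture viewer there is one more tool, called after "Emit:" as a command line: name --pt "numbers of a row" for each row, then --argument value for the rest. arm_command: Moves the arm, as the interface text tells. Its arguments: {"type":"object","properties":{"rows":{"type":"array"},"newtons":{"type":"number"}},"required":["rows"]}

```bash
mkdir -p pics; python3 - <<'E'
from rig import bot,cams
import cv2,numpy as np
s=bot.get_state();print(s['time'],s['tool_pos'],s['eef_rot'],bot.hold_point_z)
for n in("top","scene"):
    p,d=cams.grab_frame(n);cv2.imwrite(f"pics/{n}0.png",p);np.save(f"pics/{n}0.npy",d)
    c=cams.camera_params(n);print(n,np.round(c['camera_matrix'],1).tolist(),np.round(c['pose'],3).tolist())
E
```

```text
0.0 [ 0.17731612 -0.59906545  0.30333583] [ 9.89662347e-01  1.43415933e-01 -1.19705576e-04 -5.43326035e-04] 0.0539
top [[386.0, 0.0, 282.8], [0.0, 386.0, 203.4], [0.0, 0.0, 1.0]] [[-0.003, -0.983, 0.186, 0.382], [-1.0, 0.002, -0.003, 0.005], [0.003, -0.186, -0.983, 0.889], [0.0, 0.0, 0.0, 1.0]]
scene [[449.4, 0.0, 277.4], [0.0, 449.4, 208.4], [0.0, 0.0, 1.0]] [[0.667, 0.528, -0.526, 1.159], [0.745, -0.485, 0.458, -0.551], [-0.013, -0.697, -0.717, 0.905], [0.0, 0.0, 0.0, 1.0]]
```

View pics/top0.png

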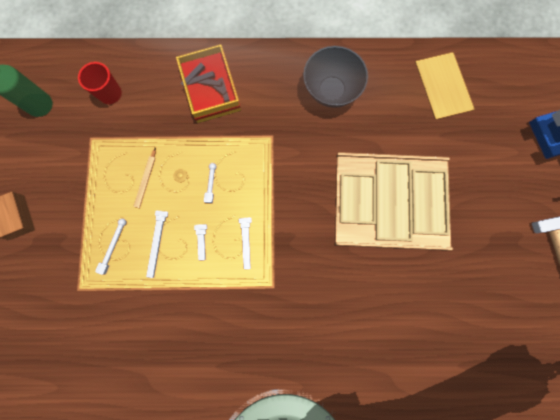

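View pics/scene0.png

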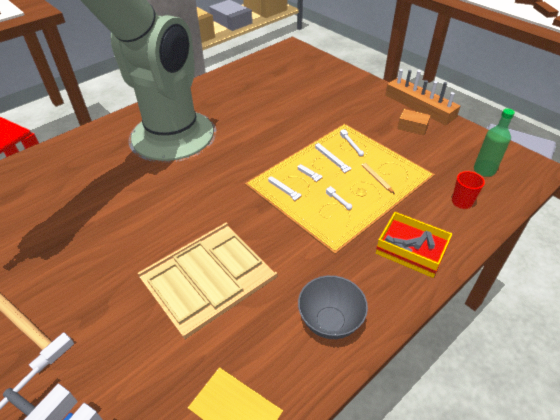

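The top view shows, in the lower row: the long punch (112,246), long chisel (157,244), short chisel (201,242) and mid chisel (246,243). In the upper row are the pencil (146,178), rosette (181,175) and short punch (210,183). The bays are short (357,200), long (393,201) and mid (430,202). The scene view agrees.

```bash
cat > h.py <<'E'
import numpy as np,cv2
from rig import bot,cams
def cast(cp,uv,z):
    K,T=np.array(cp['camera_matrix']),np.array(cp['pose'])
    uv=np.atleast_2d(np.array(uv,float)); r=np.c_[uv,np.ones(len(uv))]@np.linalg.inv(K).T@T[:3,:3].T
    return T[:3,3]+r*((z-T[2,3])/r[:,2])[:,None]
E
python3 - <<'E'
from h import *
p=cv2.imread('pics/top0.png');cp=cams.camera_params('top')
hsv=cv2.cvtColor(p,cv2.COLOR_BGR2HSV)
m=((hsv[...,1]<75)&(hsv[...,2]>110)).astype(np.uint8);m[:135]=0;m[290:]=0;m[:,:85]=0;m[:,272:]=0
n,l,st,ce=cv2.connectedComponentsWithStats(m)
for i in range(1,n):
    if st[i,4]<60: continue
    v,u=np.where(l==i);P=cast(cp,np.c_[u,v],.02)[:,:2]
    c=P.mean(0);w=np.linalg.svd(P-c,full_matrices=False)[2][0];w=w*np.sign(w[0])
    t=(P-c)@w;q=(P-c)@[-w[1],w[0]];mid=c+w*(t.max()+t.min())/2
    wid=[round(float(np.ptp(q[(t>a)&(t<=b)])*1e3)) for a,b in zip(*(lambda e:(e[:-1],e[1:]))(np.linspace(t.min()-1e-4,t.max(),7)))]
    print(st[i,:4],np.round(mid,4),'len',round(np.ptp(t)*1e3,1),'yaw',round(np.degrees(np.arctan2(w[1],w[0])),1),wid)
a=cv2.resize(p[130:295,75:280],None,fx=3.4,fy=3.4,interpolation=cv2.INTER_CUBIC);cv2.imwrite('pics/tc.png',a)
b=cv2.resize(p[145:255,325:460],None,fx=5,fy=5,interpolation=cv2.INTER_CUBIC);cv2.imwrite('pics/tb.png',b)
E
```

```text
[204 163  12  40] [0.596  0.1698] len 94.0 yaw -5.3 [21, 21, 11, 12, 12, 15]
[146 210  22  68] [0.4558 0.2878] len 150.6 yaw -7.1 [18, 18, 18, 18, 18, 29]
[239 217  13  53] [0.4564 0.0859] len 116.9 yaw 3.1 [16, 14, 16, 16, 20, 28]
[ 95 219  31  56] [0.4502 0.3864] len 130.4 yaw -19.8 [25, 19, 12, 12, 13, 19]
[194 224  13  37] [0.4588 0.1865] len 81.9 yaw 4.7 [16, 14, 14, 16, 21, 27]
```

View pics/tc.png

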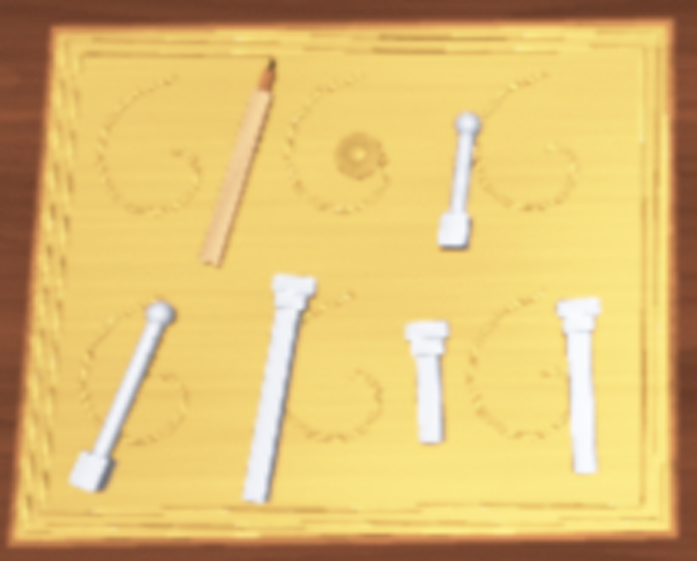

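View pics/tb.png

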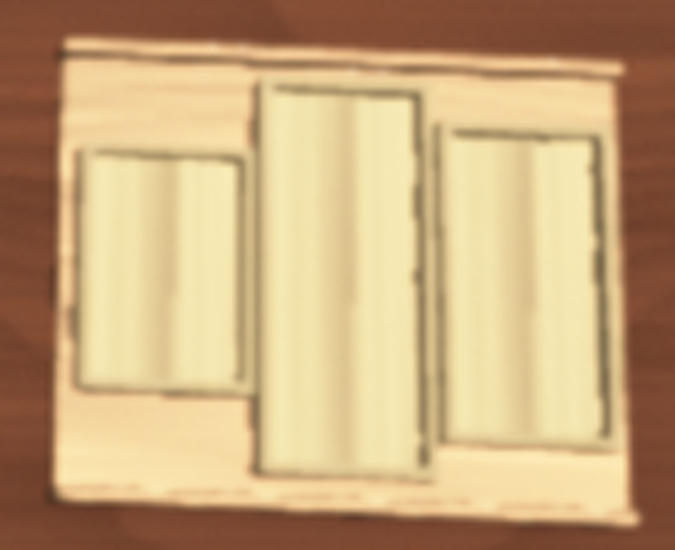

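The crops confirm the identities: the square-shanked chisels are the 2nd to 4th in the lower row, and both ball punches are clearly different. In the bay crop, the long bay is in the middle, the short on the left and the mid on the right. Next I'll look at the caddy from the wrist camera.

Emit:
arm_command --pt "12 11.6 2 0 0 -2.75 0.4" --pt "12 11.6 2 0 0 -2.75 0.4" --pt "12 11.6 2 0 0 -2.75 0.4" --pt "12 11.6 2 0 0 -2.75 0.4" --pt "12 11.6 2 0 0 -2.75 0.4" --pt "12 11.6 2 0 0 -2.75 0.4" --pt "12 11.6 2 0 0 -2.75 0.4" --pt "12 11.6 2 0 0 -2.75 0.4" --pt "12 11.6 2 0 0 -2.75 0.4" --pt "12 11.6 2 0 0 -2.75 0.4" --pt "12 11.6 2 0 0 -2.75 0.4" --pt "12 11.6 2 0 0 -2.75 0.4" --pt "12 11.6 2 0 0 -2.75 0.4" --pt "12 11.6 2 0 0 -2.75 0.4" --pt "12 11.6 2 0 0 -2.75 0.4" --pt "12 11.6 2 0 0 -2.75 0.4" --newtons 70

```text
time: 1.7
tool_pos: [0.5369, -0.2519, 0.3639]
eef_rot: [1.0, -0.001, -0.0, 0.0]
ft_force: [0.7, 1.0, 0.3]
gripper_width: 0.601
grip_force: 0.0
```

```bash
python3 - <<'E'
from h import *
s=bot.get_state();print(s['time'],s['tool_pos'],s['eef_rot'])
cp=cams.camera_params('wrist');p,d=cams.grab_frame('wrist');cv2.imwrite('pics/w1.png',p)
np.savez('pics/w1.npz',d=d,K=cp['camera_matrix'],T=cp['pose']);print(np.round(cp['pose'],3),np.round(cp['camera_matrix'],1))
E
```

```text
1.7 [ 0.53691662 -0.25193388  0.36393405] [ 9.99999775e-01 -6.69558890e-04 -3.02902848e-05  4.05152529e-05]
[[-0.001 -0.949 -0.316  0.618]
 [-1.     0.002 -0.001 -0.252]
 [ 0.001  0.316 -0.949  0.435]
 [ 0.     0.     0.     1.   ]] [[308.3   0.  283.7]
 [  0.  308.3 209.6]
 [  0.    0.    1. ]]
```

View pics/w1.png

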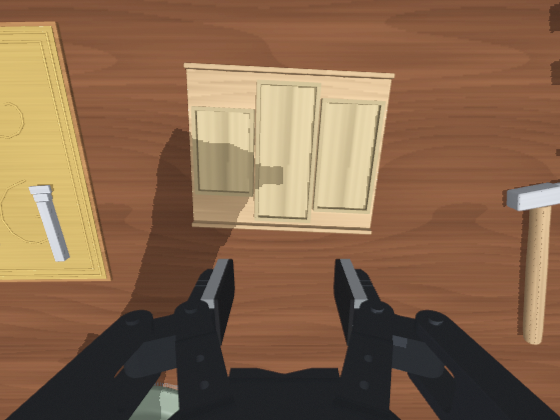

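The wrist view shows the three bays, with outer rim corners: long (258,82)-(309,220), mid (321,99)-(374,213), short (195,107)-(252,195). I'll cast these onto the rim plane and cross-check them against the top view.

```bash
python3 - <<'E'
from h import *
z=np.load('pics/w1.npz');cw={'camera_matrix':z['K'],'pose':z['T']};ct=cams.camera_params('top')
t=lambda a:np.array(a)/5.+[325-.4,145-.4]
W={'long':[(258,82),(318,86),(309,220),(254,218)],'mid':[(321,99),(385,102),(374,213),(314,210)],'short':[(195,107),(252,110),(252,195),(196,193)]}
T={'long':[(260,78),(424,90),(432,479),(254,472)],'mid':[(437,123),(603,134),(615,450),(440,441)],'short':[(77,147),(246,155),(250,395),(77,389)]}
for k in W:
  for n,c,uv in(('w',cw,W[k]),('t',ct,t(T[k]))):
    P=cast(c,uv,.022)[:,:2];ax=(P[0]+P[1]-P[2]-P[3])/2
    print(k,n,P.mean(0).round(4),'L',np.linalg.norm(ax).round(4),'W',np.linalg.norm((P[0]+P[3]-P[1]-P[2])/2).round(4),'yaw',np.degrees(np.arctan2(ax[1],ax[0])).round(1))
a=cv2.resize(cv2.imread('pics/w1.png')[55:245,175:405],None,fx=3.4,fy=3.1,interpolation=cv2.INTER_CUBIC);cv2.imwrite('pics/w1c.png',a)
E
```

```text
long w [ 0.556  -0.2537] L 0.1789 W 0.0766 yaw -2.8
long t [ 0.5535 -0.2508] L 0.183 W 0.0782 yaw -3.1
mid w [ 0.5518 -0.339 ] L 0.1481 W 0.0832 yaw -0.9
mid t [ 0.5494 -0.3336] L 0.148 W 0.0779 yaw -2.9
short w [ 0.5601 -0.1729] L 0.1129 W 0.075 yaw -3.3
short t [ 0.5565 -0.1684] L 0.1127 W 0.0784 yaw -1.7
```

Emit:
arm_command --pt "-3 14.7 0 0 0 0 0.4" --pt "-3 14.7 0 0 0 0 0.4" --pt "-3 14.7 0 0 0 0 0.4" --pt "-3 14.7 0 0 0 0 0.4" --pt "-3 14.7 0 0 0 0 0.4" --pt "-3 14.7 0 0 0 0 0.4" --pt "-3 14.7 0 0 0 0 0.4" --pt "-3 14.7 0 0 0 0 0.4" --pt "-3 14.7 0 0 0 0 0.4" --pt "-3 14.7 0 0 0 0 0.4" --pt "-3 14.7 0 0 0 0 0.4" --pt "-3 14.7 0 0 0 0 0.4" --pt "-3 14.7 0 0 0 0 0.4" --pt "-3 14.7 0 0 0 0 0.4"

```text
time: 3.15
tool_pos: [0.4477, 0.1888, 0.3639]
eef_rot: [1.0, -0.001, 0.0, 0.0]
ft_force: [0.1, -0.0, 0.8]
gripper_width: 0.6
grip_force: 0.0
```

```bash
cat >> h.py <<'E'
def look(tag):
    s=bot.get_state();cp=cams.camera_params('wrist');p,d=cams.grab_frame('wrist');cv2.imwrite(f'pics/{tag}.png',p)
    print(s['time'],np.round(s['tool_pos'],4),np.round(s['eef_rot'],4));return cp,p
def steel(cp,p,zt):
    "steel tools: end-to-end axis from the min-area rectangle of the mask, cast on the top face"
    hsv=cv2.cvtColor(p,cv2.COLOR_BGR2HSV)
    m=((hsv[...,1]<60)&(hsv[...,2]>115)).astype(np.uint8)
    n,l,st,_=cv2.connectedComponentsWithStats(m)
    for i in range(1,n):
        if st[i,4]<200: continue
        v,u=np.where(l==i);P=cast(cp,np.c_[u,v],zt)[:,:2];c=P.mean(0)
        if np.hypot(*c)>.8 or np.ptp(P,0).max()>.2: continue
        (cx,cy),wh,_=r=cv2.minAreaRect((P*1e3).astype(np.float32));w=np.linalg.svd(P-c,full_matrices=False)[2][0];w=w*np.sign(w[0])
        t=(P-c)@w
        print(st[i,:4],'rect',np.round([cx,cy],1),np.round(wh,1),'mid',np.round((c+w*(t.max()+t.min())/2)*1e3,1),'len',round(np.ptp(t)*1e3,1),'yaw',round(np.degrees(np.arctan2(w[1],w[0])),1))
E
python3 - <<'E'
from h import *
steel(*look('w2'),.022)
E
```

```text
3.15 [0.4477 0.1888 0.3639] [ 1.e+00 -1.e-03  0.e+00  1.e-04]
[288   2  22  88] rect [597.2 169.7] [18.6 94. ] mid [597.2 169.9] len 94.0 yaw -4.5
[201 105  23 112] rect [456.6 284.6] [ 28.  149.9] mid [457.  288.4] len 149.8 yaw -7.4
[121 119  32  94] rect [451.6 385.4] [ 23.6 132.4] mid [451.9 386.2] len 132.4 yaw -20.1
[349 118  22  86] rect [457.9  86.9] [114.7  27.1] mid [457.9  86. ] len 114.8 yaw 4.3
[272 130  22  61] rect [460.3 189.4] [80.5 27.4] mid [460.2 186.6] len 80.3 yaw 4.6
```

View pics/w2.png

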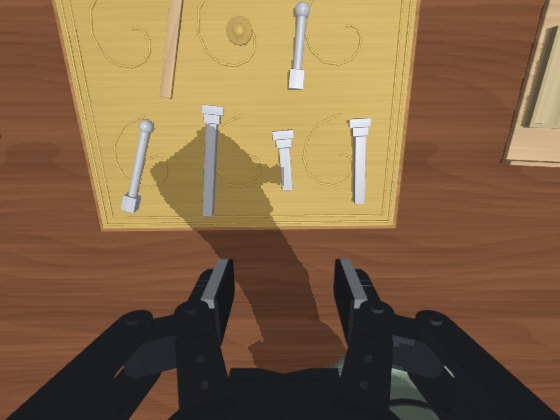

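The wrist measurements agree with the top view. The long chisel is at (0.457,0.287), yaw -7.4°, the mid at (0.458,0.086), yaw 4°, and the short at (0.460,0.187), yaw 4.6°. I'll grasp the long one.

Emit:
arm_command --pt "0.3 3.27 -6 0 0 -1.2 0.4" --pt "0.3 3.27 -6 0 0 -1.2 0.4" --pt "0.3 3.27 -6 0 0 -1.2 0.4" --pt "0.3 3.27 -6 0 0 -1.2 0.4" --pt "0.3 3.27 -6 0 0 -1.2 0.4" --pt "0.3 3.27 -7.5 0 0 -1.2 0.4" --pt "0.3 3.27 -8.5 0 0 -1.2 0.4" --pt "0.3 3.27 -9 0 0 -1.2 0.4" --pt "0.3 3.27 -9.3 0 0 -1.2 0.4" --pt "0.3 3.27 -9.3 0 0 -1.2 0.4" --pt "0.3 3.27 -9.3 0 0 -1.2 1" --pt "0.3 3.27 -9.3 0 0 -1.2 1" --pt "0.3 3.27 -9.3 0 0 -1.2 1" --pt "0.3 3.27 -9.3 0 0 -1.2 1" --pt "0.3 3.27 -9.3 0 0 -1.2 1" --pt "0.3 3.27 -9.3 0 0 -1.2 1" --pt "0.3 3.27 -9.3 0 0 -1.2 1" --pt "0.3 3.27 -9.3 0 0 -1.2 1"

```text
time: 5.0
tool_pos: [0.4569, 0.288, 0.0862]
eef_rot: [0.998, -0.063, 0.001, -0.001]
ft_force: [-1.9, -1.6, 13.5]
gripper_width: 0.136
grip_force: 68.7
```

Emit:
arm_command --pt "0 0 1 0 0 0 1" --pt "0 0 2.2 0 0 0 1" --pt "0 0 3.5 0 0 0 1" --pt "0.1 -0.7 4 0 0 0 1" --pt "0.3 -2 4 0 0 0.1 1" --pt "0.6 -3.3 4 0 0 0.2 1" --pt "0.8 -4.6 4 0 0 0.3 1" --pt "1 -5.9 4 0 0 0.4 1" --pt "1.3 -7.2 4 0 0 0.5 1" --pt "1.5 -8.5 4 0 0 0.6 1" --pt "1.8 -9.8 4 0 0 0.7 1" --pt "2 -11.1 4 0 0 0.73 1" --pt "2.3 -12.4 4 0 0 0.73 1" --pt "2.5 -13.7 4 0 0 0.73 1" --pt "2.8 -15 4 0 0 0.73 1" --pt "3 -16.3 4 0 0 0.73 1" --pt "3.2 -17.4 4 0 0 0.73 1" --pt "3.27 -18 4 0 0 0.73 1" --pt "3.27 -18 4 0 0 0.73 1" --pt "3.27 -18 4 0 0 0.73 1"

```text
time: 7.0
tool_pos: [0.5544, -0.2515, 0.205]
eef_rot: [1.0, -0.025, -0.0, -0.0]
ft_force: [0.9, 0.4, -2.1]
gripper_width: 0.13
grip_force: 69.6
```

```bash
python3 - <<'E'
from h import *
look('w3')
E
```

```text
7.0 [ 0.5544 -0.2515  0.205 ] [ 9.997e-01 -2.470e-02 -0.000e+00 -3.000e-04]
```

View pics/w3.png

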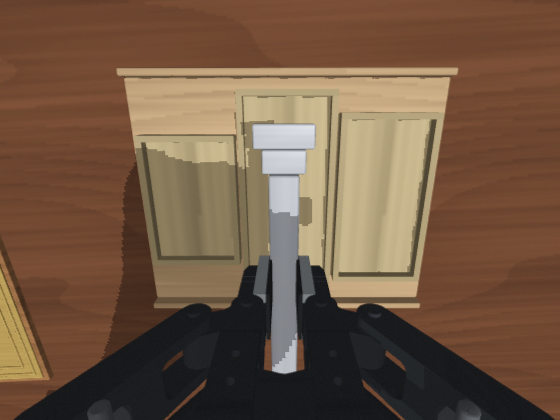

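The wrist view shows the long chisel held level above the middle bay, with its blade tip at (284,124). The long bay's outer rim runs from (236,92) to (338,92) at the far end. I'll check the alignment numerically.

```bash
python3 - <<'E'
from h import *
cp=cams.camera_params('wrist');f=lambda uv,z:(cast(cp,uv,z)[:,:2]*1e3).round(1).tolist()
print('chisel',f([(284,125),(285,372)],.141))
print('long outer TL TR / sides L,R at v=250',f([(236,92),(338,92),(243,250),(333,250)],.022))
print('short outer',f([(135,136),(238,136),(245,264),(150,264)],.022),'mid outer',f([(339,113),(442,113),(418,280),(332,280)],.022))
E
```

```text
chisel [[628.5, -254.9], [495.1, -249.0]]
long outer TL TR / sides L,R at v=250 [[648.4, -219.0], [644.6, -297.4], [514.4, -212.3], [510.5, -293.9]]
short outer [[619.4, -134.6], [615.4, -217.3], [500.2, -212.8], [504.4, -125.3]] mid outer [[629.1, -298.3], [625.2, -379.2], [475.5, -373.8], [479.4, -293.0]]
```

The bay axis is about 2.5 mm to the right of the chisel, so I'll shift by that, lower and release.

Emit:
arm_command --pt "0 -0.08 -1 0 0 0 1" --pt "0 -0.08 -2 0 0 0 1" --pt "0 -0.08 -2.8 0 0 0 1" --pt "0 -0.08 -3.3 0 0 0 1" --pt "0 -0.08 -3.6 0 0 0 1" --pt "0 -0.08 -3.76 0 0 0 1" --pt "0 -0.08 -3.77 0 0 0 1" --pt "0 -0.08 -3.77 0 0 0 0.7" --pt "0 -0.08 -3.77 0 0 0 0.7" --pt "0 -0.08 -3.77 0 0 0 0.7" --pt "0 -0.08 -3.77 0 0 0 0.7" --pt "0 -0.08 -3.2 0 0 0 0.7" --pt "0 -0.08 -2 0 0 0 0.7" --pt "0 -0.08 -0.5 0 0 0 0.6" --pt "0 -0.08 1 0 0 0 0.4" --pt "0 -0.08 2.5 0 0 0 0.4" --pt "0 -0.08 3 0 0 0 0.4" --pt "0 -0.08 3 0 0 0 0.4"

```text
time: 8.85
tool_pos: [0.5551, -0.2549, 0.299]
eef_rot: [1.0, -0.025, 0.003, 0.001]
ft_force: [-0.0, 0.7, -0.5]
gripper_width: 0.601
grip_force: 0.0
```

```bash
python3 - <<'E'
from h import *
steel(*look('w4'),.027)
E
```

```text
8.85 [ 0.5551 -0.2549  0.299 ] [ 9.997e-01 -2.480e-02  2.500e-03  9.000e-04]
[270 115  27 130] rect [ 554.7 -255.1] [ 28. 150.] mid [ 554.7 -255.1] len 150.0 yaw -2.8
[  0 226  47  84] rect [461.6  75.3] [115.5  28.3] mid [461.6  75.1] len 115.5 yaw 1.9
```

View pics/w4.png

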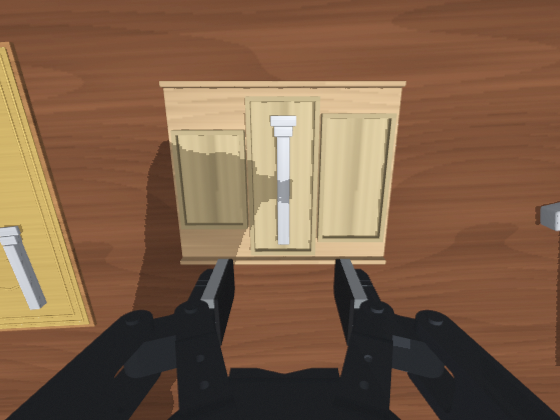

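The long chisel lies centred in the long bay, spanning (283,117)-(284,244). Next is the mid chisel.

Emit:
arm_command --pt "-0.5 1.5 0 0 0 0.2 0.4" --pt "-1 3 0 0 0 0.5 0.4" --pt "-1.4 4.5 0 0 0 0.8 0.4" --pt "-1.8 6 0 0 0 1.05 0.4" --pt "-2.2 7.5 -1 0 0 1.05 0.4" --pt "-2.7 9 -2 0 0 1.05 0.4" --pt "-3 10.3 -3 0 0 1.05 0.4" --pt "-3.2 11.35 -4 0 0 1.05 0.4" --pt "-3.2 11.35 -5 0 0 1.05 0.4" --pt "-3.2 11.35 -6 0 0 1.05 0.4" --pt "-3.2 11.35 -6.6 0 0 1.05 0.4" --pt "-3.2 11.35 -6.9 0 0 1.05 0.4" --pt "-3.2 11.35 -6.9 0 0 1.05 0.4" --pt "-3.2 11.35 -6.9 0 0 1.05 1" --pt "-3.2 11.35 -6.9 0 0 1.05 1" --pt "-3.2 11.35 -6.9 0 0 1.05 1" --pt "-3.2 11.35 -6.9 0 0 1.05 1" --pt "-3.2 11.35 -6.9 0 0 1.05 1" --pt "-3.2 11.35 -6.9 0 0 1.05 1" --pt "-3.2 11.35 -6.9 0 0 1.05 1"

```text
time: 10.9
tool_pos: [0.4589, 0.0859, 0.089]
eef_rot: [1.0, 0.03, 0.001, -0.0]
ft_force: [-3.1, -0.3, 14.3]
gripper_width: 0.135
grip_force: 68.5
```

Emit:
arm_command --pt "0 0 1 0 0 0 1" --pt "0 0 2.2 0 0 0 1" --pt "0 0 3.5 0 0 0 1" --pt "0.1 -0.7 4 0 0 -0.1 1" --pt "0.4 -2 4 0 0 -0.2 1" --pt "0.7 -3.3 4 0 0 -0.4 1" --pt "1 -4.6 4 0 0 -0.6 1" --pt "1.3 -5.9 4 0 0 -0.8 1" --pt "1.6 -7.2 4 0 0 -1 1" --pt "1.9 -8.5 4 0 0 -1.03 1" --pt "2.2 -9.8 4 0 0 -1.03 1" --pt "2.5 -11.1 4 0 0 -1.03 1" --pt "2.8 -12.4 4 0 0 -1.03 1" --pt "3 -13.5 4 0 0 -1.03 1" --pt "3.07 -14.1 4 0 0 -1.03 1" --pt "3.07 -14.1 4 0 0 -1.03 1" --pt "3.07 -14.1 4 0 0 -1.03 1"

```text
time: 12.6
tool_pos: [0.5503, -0.3369, 0.2081]
eef_rot: [1.0, -0.024, 0.0, -0.0]
ft_force: [1.0, 0.7, -0.9]
gripper_width: 0.128
grip_force: 69.5
```

```bash
python3 - <<'E'
from h import *
look('w5')
E
```

```text
12.6 [ 0.5503 -0.3369  0.2081] [ 9.997e-01 -2.390e-02  0.000e+00 -2.000e-04]
```

View pics/w5.png

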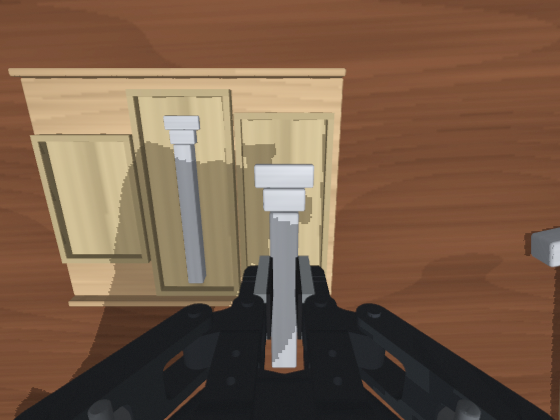

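The mid chisel (blade tip at (284,165)) is level and aligned with the mid bay, whose far rim runs (234,113)-(333,113). I'll lower and release.

Emit:
arm_command --pt "0 0 -1 0 0 0 1" --pt "0 0 -2 0 0 0 1" --pt "0 0 -2.8 0 0 0 1" --pt "0 0 -3.3 0 0 0 1" --pt "0 0 -3.6 0 0 0 1" --pt "0 0 -3.76 0 0 0 1" --pt "0 0 -3.78 0 0 0 1" --pt "0 0 -3.78 0 0 0 0.7" --pt "0 0 -3.78 0 0 0 0.7" --pt "0 0 -3.78 0 0 0 0.7" --pt "0 0 -3.78 0 0 0 0.7" --pt "0 0 -3.2 0 0 0 0.7" --pt "0 0 -2 0 0 0 0.7" --pt "0 0 -0.5 0 0 0 0.6" --pt "0 0 1 0 0 0 0.4" --pt "0 0 2.5 0 0 0 0.4" --pt "0 0 3 0 0 0 0.4" --pt "0 0 3 0 0 0 0.4" --pt "0 0 3 0 0 0 0.4"

```text
time: 14.55
tool_pos: [0.5503, -0.337, 0.298]
eef_rot: [1.0, -0.024, -0.0, 0.0]
ft_force: [-1.2, 0.1, -0.5]
gripper_width: 0.598
grip_force: 0.0
```

```bash
python3 - <<'E'
from h import *
steel(*look('w6'),.027)
E
```

```text
14.55 [ 0.5503 -0.337   0.298 ] [ 0.9997 -0.0237 -0.      0.    ]
[194 113  29 130] rect [ 554.8 -256.3] [ 28.9 149.1] mid [ 554.9 -255.4] len 149.3 yaw -3.3
[271 131  27 100] rect [ 549.5 -337.7] [ 28.3 115. ] mid [ 549.5 -337.7] len 115.0 yaw -2.7
[478 191  82  39] rect [ 503.6 -610.7] [34.7 91.8] mid [ 504.  -610.6] len 92.4 yaw -79.7
```

Emit:
arm_command --pt "-0.3 1.5 0 0 0 0.2 0.4" --pt "-0.6 3 0 0 0 0.5 0.4" --pt "-0.9 4.5 0 0 0 0.8 0.4" --pt "-1.1 6 0 0 0 1.1 0.4" --pt "-1.3 7.5 0 0 0 1.22 0.4" --pt "-1.6 9 0 0 0 1.22 0.4" --pt "-1.8 10.5 0 0 0 1.22 0.4" --pt "-2.1 12 0 0 0 1.22 0.4" --pt "-2.4 13.5 -1 0 0 1.22 0.4" --pt "-2.7 15 -2 0 0 1.22 0.4" --pt "-2.9 16.5 -3 0 0 1.22 0.4" --pt "-3.02 17.47 -4 0 0 1.22 0.4" --pt "-3.02 17.47 -4 0 0 1.22 0.4" --pt "-3.02 17.47 -4 0 0 1.22 0.4"

```text
time: 16.0
tool_pos: [0.4587, 0.1877, 0.1761]
eef_rot: [0.999, 0.042, -0.002, 0.0]
ft_force: [0.3, 0.5, 0.5]
gripper_width: 0.598
grip_force: 0.0
```

Emit:
arm_command --pt "0 0 -1 0 0 0 0.4" --pt "0 0 -2 0 0 0 0.4" --pt "0 0 -2.6 0 0 0 0.4" --pt "0 0 -3 0 0 0 0.4" --pt "0 0 -3 0 0 0 0.4" --pt "0 0 -3 0 0 0 1" --pt "0 0 -3 0 0 0 1" --pt "0 0 -3 0 0 0 1" --pt "0 0 -3 0 0 0 1" --pt "0 0 -3 0 0 0 1" --pt "0 0 -3 0 0 0 1" --pt "0 0 -3 0 0 0 1"

```text
time: 17.2
tool_pos: [0.4605, 0.187, 0.0891]
eef_rot: [0.999, 0.04, 0.001, -0.0]
ft_force: [-1.7, -1.6, 13.6]
gripper_width: 0.13
grip_force: 68.5
```

Emit:
arm_command --pt "0 0 1 0 0 0 1" --pt "0 0 2.2 0 0 0 1" --pt "0 0 3.5 0 0 0 1" --pt "0.1 -0.7 4 0 0 -0.1 1" --pt "0.4 -2 4 0 0 -0.3 1" --pt "0.8 -3.3 4 0 0 -0.5 1" --pt "1.2 -4.6 4 0 0 -0.7 1" --pt "1.6 -5.9 4 0 0 -0.9 1" --pt "2 -7.2 4 0 0 -1.1 1" --pt "2.4 -8.5 4 0 0 -1.22 1" --pt "2.8 -9.8 4 0 0 -1.22 1" --pt "3.1 -11 4 0 0 -1.22 1" --pt "3.3 -11.95 4 0 0 -1.22 1" --pt "3.3 -11.95 4 0 0 -1.22 1" --pt "3.3 -11.95 4 0 0 -1.22 1"

```text
time: 18.7
tool_pos: [0.5588, -0.1718, 0.2082]
eef_rot: [1.0, -0.024, 0.0, -0.0]
ft_force: [-0.7, 0.4, -0.6]
gripper_width: 0.139
grip_force: 69.3
```

```bash
python3 - <<'E'
from h import *
look('w7')
E
```

```text
18.7 [ 0.5588 -0.1718  0.2082] [ 9.997e-01 -2.430e-02  1.000e-04 -1.000e-04]
```

View pics/w7.png

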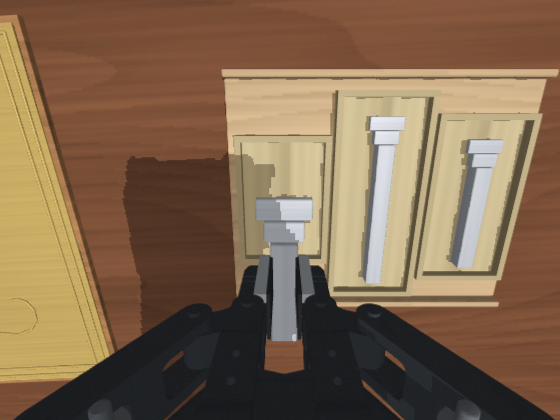

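The short chisel (tip at (284,198)) is over the short bay, whose far rim runs (233,136)-(331,136). I'll nudge it 1 mm left, lower and release.

Emit:
arm_command --pt "0 0.04 -1 0 0 0 1" --pt "0 0.04 -2 0 0 0 1" --pt "0 0.04 -2.8 0 0 0 1" --pt "0 0.04 -3.3 0 0 0 1" --pt "0 0.04 -3.6 0 0 0 1" --pt "0 0.04 -3.76 0 0 0 1" --pt "0 0.04 -3.78 0 0 0 1" --pt "0 0.04 -3.78 0 0 0 0.7" --pt "0 0.04 -3.78 0 0 0 0.7" --pt "0 0.04 -3.78 0 0 0 0.7" --pt "0 0.04 -3.78 0 0 0 0.7" --pt "0 0.04 -3.2 0 0 0 0.7" --pt "0 0.04 -2 0 0 0 0.7" --pt "0 0.04 -0.5 0 0 0 0.6" --pt "0 -1 1 0 0 0 0.4" --pt "0 -2 2.5 0 0 0 0.4" --pt "0 -2.7 4 0 0 0 0.4" --pt "0 -2.7 4 0 0 0 0.4" --pt "0 -2.7 4 0 0 0 0.4" --pt "0 -2.7 4 0 0 0 0.4"

```text
time: 20.75
tool_pos: [0.5587, -0.2517, 0.3268]
eef_rot: [1.0, -0.023, -0.001, -0.0]
ft_force: [-0.1, 0.0, -0.6]
gripper_width: 0.599
grip_force: 0.0
```

```bash
python3 - <<'E'
from h import *
cp,p=look('w8');steel(cp,p,.027)
cv2.imwrite('pics/w8c.png',cv2.resize(p[60:270,130:440],None,fx=2.5,fy=2.5,interpolation=cv2.INTER_CUBIC))
E
```

```text
20.75 [ 0.5587 -0.2517  0.3268] [ 9.997e-01 -2.340e-02 -6.000e-04 -4.000e-04]
[275 116  25 121] rect [ 554.6 -255.7] [ 27.9 149.9] mid [ 554.7 -255.4] len 149.9 yaw -2.7
[344 133  25  92] rect [ 550. -340.] [115.3  28.3] mid [ 549.7 -337.5] len 114.4 yaw -2.0
[205 146  24  65] rect [ 559.8 -169.9] [27.5 81.1] mid [ 559.5 -171.4] len 80.4 yaw -3.5
[529 196  31  29] rect [ 497.9 -580.6] [36.5 36.4] mid [ 500.5 -584.7] len 47.0 yaw 35.1
```

View pics/w8c.png

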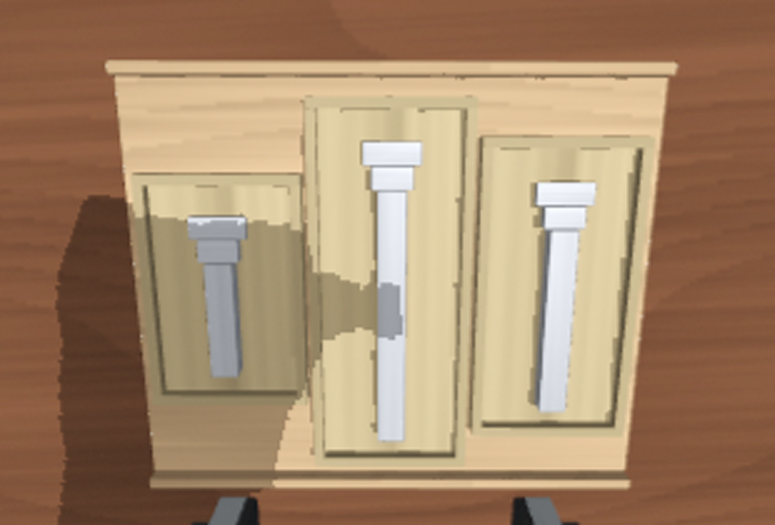

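All three chisels lie flat and centred in their bays: short (222,296), long (391,290), mid (558,296). The gripper is clear, so I'll hand in.

```bash
python3 -c "
from rig import bot
print(bot.job_done())"
```

```text
the job is handed in; nothing more can be done
None
```

All three chisels lie flat and centred in their matching bays and the job is handed in, at about 21 s on the robot's clock; the arm never went for the punches or the pencil, though I took no final picture of them.

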